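# Close the inspected gift boxes and put them away in the pigeonhole unit

### The arm

A 6-joint arm with a two-finger parallel gripper is mounted at the origin on the work surface. World frame = base frame: x ahead of the robot, y to its left, z up, the work surface at z = 0. Lengths are in mm, angles in rad, forces in N, time in s.
With the tool pointing down it reaches from about 400 to 925 mm from the base axis. Payload 12.5 kg.
Tool frame: the origin (TCP) lies midway between the tips of the shut fingers; the grasp point (between the pads) lies 19 mm behind it (grip_point_offset is the distance from the TCP to the grasp point, in mm); z points along the fingers, y is the direction in which the jaws open and shut (so a half turn about z gives the same grasp; the last joint's range is limited). The gripper opens to 95 mm and grips with 3 to 60 N. Pads are 20 mm wide; open, the fingers measure 119 mm over their backs; the gripper's body (75 mm by 180 mm) begins 59 mm behind the grasp point.
Start: joints at [1.107, 0.491, 1.559, -0, 1.092, -0.106], TCP at [218.868, 585.443, 214.661] pointing down, gripper open.
Joint ranges: [-3.1, 3.1], [-0.84, 2.19], [0.05, 2.79], [-1.13, 4.28], [0.06, 2.93], [-2.69, 2.69]. Speed limits (rad/s): [2.22, 2.22, 2.79, 3.14, 3.14, 3.14].

### API

Orientations are given as a 3x3 rotation matrix whose columns are the frame's x, y, z axes.
In Python, from rig import * gives the robot as it stands.
- The arm moves only by the shell command python3 -m handwheel 'ROWS' [OPENING] [FORCE]. ROWS is a JSON object of lists of equal length, an entry for each row: "dp": the shift along the world's x, y, z in mm, a list of three; "twist": the turn about the world's z in degrees. A call has 1 to 12 rows; each row is the pose to reach, as a shift and turn from the pose commanded when the call began; what a row does not reach only later rows make up. A row lasts 1/12 s, in which the tool goes at most 41.7 mm and 7.16 degrees, less where a joint would pass 70% of its speed; a pose out of reach is approached as far as the arm can. A call with a gripper value outside its range is refused whole. OPENING is the closure, from 0 (fully open) to 1 (shut), set as the call begins (- or left out, the last holds). The fingers move at their own pace and stop on an object; FORCE is the grip in N (left out, the last holds). Time passes only in rows, so rows that repeat a pose let the fingers close. It gives the time, the measured TCP pose, the force and the opening at its end, in the units of the state.
- observe(): the state, without advancing time (a new reading comes with each control period).
- get_image(name): name is "side" or "top" or "wrist"; returns a dict with "color" (384x512x3 uint8, red, green, blue), "mtx" (3x3 intrinsics, pixels), "xyz" and "rotation" of the camera in the world. Camera axes: x right, y up, looking along -z (the intrinsics and any distortion apply to the point x, -y, -z); pixel columns grow to the right and rows downward; lengths in mm; the calibration is good to about 2 mm. The wrist camera is an equidistant fisheye: a pixel r from the principal point sees the ray r / f radians off the axis. A picture is of the moment at which its call begins. There is no depth.
- job_done(): hands the job in, once; it reports no verdict.
Trained networks look in a picture, given as the dict that the camera call returned (one of the last four; its "shot" number tells which), for a name from the list of things; names that differ only in an ending like _2 or _b are one class to them, and where a whole thing is asked for, a point or a joint stands for the part that bears it (a point fixed in the world has none). Each returns a list of dicts, best first, with "score" (0 to 1); they miss things now and then, are a little off and sometimes report something else, mostly with a low value. They report only what shows in the picture. A call takes as long as a camera call. They do not tell look-alikes from the thing itself.
- spot_in(name, picture): "box" ([centre column, centre row, width, height] in pixels, round what is visible of it).
- outline_of(name, picture): "mask" (384x512 bool, what is visible of it) and "box" ([centre column, centre row, width, height] in pixels, round what is visible of it).
The state is a dict: "t": time; "q": joint angles; "joint_velocities": joint speeds; "joint_torque": joint torques, N m; "position": TCP position; "orientation": TCP orientation; "ft_force": force on the tool from outside, world axes, zero at the start; "moment": the same for the moment, N m; "finger_gap": finger opening in mm.
Only numpy, scipy, OpenCV 4.12 (cv2) and the standard library are available. Lean on these libraries where they do the work, as an engineer would, in place of code of your own. Each camera call takes 0.05 s, during which the arm holds its last target. There are 200 camera calls.

### The job

The gift boxes on the bench have been inspected and must be put away: press every raised lid down until it is fully home, slide each box lengthwise, standing upright, into a bay of its own in the pigeonhole unit until it does not stick out of the front, and then swing the clear flap down so that it is fully shut in front of them. Leave the tape dispenser, the jar and the scanner where they are.

Things in the scene. Friction and masses are not known exactly. Their poses are not given: they have to be found in the camera images.
- unit: Fixed bench-top pigeonhole unit, blue steel, clear roof, no floor (boxes slide on the bench). Origin: middle of its front edge at bench height; its +y runs from the open front into the bays, +x along the front, z up. 308 wide (x), 154 deep (y), roof underside at 66, roof top at 70. Four bays side by side, centres 76 apart, walls 4 thick. The front edges of roof and walls lie in its plane y = 0.
- bay0 (a point): Centre of the mouth of the bay at unit x = -114, on the front edge at bench height; axes as the unit's. Each bay is 72 wide and 66 high clear and 150 deep to the back wall, and empty at the start. An upright finger can push a box flush with the front edge, no deeper.
- bay1 (a point): The same for the bay at unit x = -38.
- bay2 (a point): The same for the bay at unit x = +38.
- bay3 (a point): The same for the bay at unit x = +114.
- flap (a joint): Angle (rad) of the clear full-width flap: 0 = shut, hanging before all four bays; about 3.14 = lying open, as at the start. Hinge line along unit x at unit y = +16, z = 74; it turns freely, slowed by a damper. It stays open by its own weight until pushed about 0.8 rad forward (towards unit -y), then falls shut by itself in 2 to 4 s and stays shut by its weight.
- flap_rail (a point): Middle of the orange 8 x 10 rail on the flap's edge. The flap is an L in section, 4 thick, 300 long: a 28 leg from the hinge, then a 60 panel at right angles with the rail. Open, the leg lies back on the roof and the panel stands upright at unit y = 44, from z = 72 up to the rail at z = 134. Shut, the panel hangs with its inner face 10 in front of the front edge, lower end 14 above the bench.
- boxA: Loose gift box with pink telescoping lid (gold band, small white label) over a cream tray; may be absent. 124 long (its x), 60 wide (y), 56 tall with the lid home; about 0.25 kg. Origin: centre of the underside, z up. The tray alone is 120 x 56 x 52. With the lid home the lid's sides reach from z = 24 to 56.
- lidA (a joint): How far (m) the pink lid stands proud of fully home: 0 = home, at the start 0.013 to 0.021 (box then 69 to 77 tall, too tall for a bay). It slides straight down with a rubbing resistance of about 6 to 7 N and stays where left.
- lidA_top (a point): Centre of the top face of the pink lid.
- boxB: Loose gift box with mint green telescoping lid (gold band, small white label) over a cream tray; may be absent. 124 long (its x), 60 wide (y), 56 tall with the lid home; about 0.25 kg. Origin: centre of the underside, z up. The tray alone is 120 x 56 x 52. With the lid home the lid's sides reach from z = 24 to 56.
- lidB (a joint): How far (m) the mint green lid stands proud of fully home: 0 = home, at the start 0.013 to 0.021 (box then 69 to 77 tall, too tall for a bay). It slides straight down with a rubbing resistance of about 6 to 7 N and stays where left.
- lidB_top (a point): Centre of the top face of the mint green lid.
- boxC: Loose gift box with lilac telescoping lid (gold band, small white label) over a cream tray; may be absent. 124 long (its x), 60 wide (y), 56 tall with the lid home; about 0.25 kg. Origin: centre of the underside, z up. The tray alone is 120 x 56 x 52. With the lid home the lid's sides reach from z = 24 to 56.
- lidC (a joint): How far (m) the lilac lid stands proud of fully home: 0 = home, at the start 0.013 to 0.021 (box then 69 to 77 tall, too tall for a bay). It slides straight down with a rubbing resistance of about 6 to 7 N and stays where left.
- lidC_top (a point): Centre of the top face of the lilac lid.
- boxD: Loose gift box with apricot telescoping lid (gold band, small white label) over a cream tray; may be absent. 124 long (its x), 60 wide (y), 56 tall with the lid home; about 0.25 kg. Origin: centre of the underside, z up. The tray alone is 120 x 56 x 52. With the lid home the lid's sides reach from z = 24 to 56.
- lidD (a joint): How far (m) the apricot lid stands proud of fully home: 0 = home, at the start 0.013 to 0.021 (box then 69 to 77 tall, too tall for a bay). It slides straight down with a rubbing resistance of about 6 to 7 N and stays where left.
- lidD_top (a point): Centre of the top face of the apricot lid.
- tape: Bystander: red desk tape dispenser, 150 x 56, 94 tall; origin centre of its underside.
- jar: Bystander: amber glass cream jar with white cap, 66 across, 62 tall; origin centre of its underside.
- scanner: Bystander: black hand barcode scanner lying down, about 180 long, 36 tall; origin at mid-length, underside.
Things that resemble listed ones, but are neither listed nor needed, are in the scene too. Leave any purple look-alike of the boxB alone. What is shaped like the boxD but purple is not meant.

How it is judged:
By the outcome, as a careful person would: the job done as asked, in the order asked, and still so for the second after the job is handed in, with the robot touching nothing.
Of boxA, boxB, boxC, boxD only 3 to 4 are there at a start; the rules pass over those that are not, and their reading is None.
At some moment in a run one of boxA, boxB, boxC, boxD may be knocked a few centimetres aside while the robot is not near it.
Once in a run the grip may slacken for a moment while it holds something.
It also fails if it takes over 210 s, if anything falls off the work surface, if the arm or the gripper's body presses on something with over 40 N, if the wrist force passes 120 N, or if a joint passes its speed limit or range.

## Working session

There is one attempt and no reset: what is moved stays moved. The work goes in short steps, Python scripts to look and compute and a shell command to move; the robot and the scene stay as the last step left them, time stands still between calls to the robot, and variables do not carry over. Pictures are saved under pics/ and viewed, about 12 in all and at most 16, crops included, and the job is handed in when it is done.

```bash
mkdir -p pics
cat > h.py <<'E'
from rig import *
import numpy as np, cv2
def save(im,n): cv2.imwrite('pics/'+n+'.png',cv2.cvtColor(im['color'],cv2.COLOR_RGB2BGR))
def ray(im,u,v):
    K=np.array(im['mtx']);R=np.array(im['rotation'])
    x=(u-K[0,2])/K[0,0];y=(v-K[1,2])/K[1,1]
    d=np.array([x,-y,-1.]);return R@d
def atz(im,u,v,z):
    d=ray(im,u,v);c=np.array(im['xyz']);return c+d*(z-c[2])/d[2]
E
ls
python3 - <<'E'
from h import *
o=observe();print(o['t'],o['position'],o['ft_force'],o['finger_gap'])
for n in('top','side'):
    im=get_image(n);save(im,n+'0');print(n,im['mtx'],im['xyz'],im['rotation'],[k for k in im])
    for c in('unit','boxA','boxB','boxC','boxD','tape','jar','scanner','flap'):
        print(c,[(round(d['score'],2),np.round(d['box']).tolist()) for d in spot_in(c,im)][:3])
E
```

```text
h.py
pics
0.0 [218.73754234 585.21210031 214.06110976] [0.12785648 0.12685291 0.33998278] 95.42059681051562
top [[457.6257888    0.         259.22004656]
 [  0.         457.6257888  197.56211669]
 [  0.           0.           1.        ]] [ 351.77574162  -78.23033056 1673.8023489 ] [[-0.02279369  0.9854168  -0.16862437]
 [-0.99960992 -0.025187   -0.01206762]
 [-0.01613878  0.16828353  0.98560651]] ['color', 'mtx', 'xyz', 'rotation', 'shot']
unit [(0.96, [185.0, 215.0, 50.0, 92.0]), (0.68, [302.0, 163.0, 39.0, 19.0])]
boxA [(0.61, [305.0, 251.0, 35.0, 30.0])]
boxB [(0.91, [350.0, 174.0, 39.0, 38.0]), (0.64, [403.0, 244.0, 22.0, 37.0]), (0.56, [352.0, 210.0, 42.0, 25.0])]
boxC [(0.91, [360.0, 245.0, 38.0, 23.0])]
boxD [(0.83, [243.0, 140.0, 22.0, 38.0]), (0.57, [305.0, 203.0, 39.0, 18.0])]
tape []
jar [(0.54, [131.0, 262.0, 20.0, 22.0])]
scanner [(0.83, [138.0, 207.0, 22.0, 49.0])]
flap [(0.66, [196.0, 213.0, 14.0, 91.0])]
side [[356.0564213    0.         253.26671497]
 [  0.         356.0564213  192.55836508]
 [  0.           0.           1.        ]] [ -67.82690607 -818.81763508  667.6238787 ] [[ 0.74542929  0.327507   -0.58058103]
 [-0.66635527  0.38896905 -0.63613971]
 [ 0.01748784  0.86107041  0.50818494]] ['color', 'mtx', 'xyz', 'rotation', 'shot']
unit [(0.79, [193.0, 174.0, 93.0, 61.0]), (0.49, [170.0, 162.0, 18.0, 7.0])]
boxA [(0.88, [242.0, 244.0, 29.0, 47.0]), (0.45, [286.0, 216.0, 45.0, 28.0])]
boxB [(0.95, [320.0, 255.0, 51.0, 49.0]), (0.93, [347.0, 319.0, 52.0, 63.0]), (0.35, [242.0, 240.0, 35.0, 38.0])]
boxC [(0.62, [291.0, 278.0, 39.0, 55.0])]
boxD [(0.93, [286.0, 177.0, 34.0, 28.0]), (0.92, [287.0, 220.0, 48.0, 44.0])]
tape [(0.95, [315.0, 204.0, 48.0, 42.0])]
jar [(0.58, [132.0, 171.0, 17.0, 17.0]), (0.34, [193.0, 174.0, 91.0, 64.0])]
scanner [(0.47, [168.0, 162.0, 21.0, 6.0])]
flap [(0.63, [197.0, 164.0, 70.0, 37.0]), (0.6, [243.0, 242.0, 32.0, 36.0])]
```

Run:
```python
import cv2
a=cv2.imread('pics/top0.png')[100:300,100:440];cv2.imwrite('pics/t0.png',cv2.resize(a,None,fx=2.35,fy=2.35,interpolation=cv2.INTER_CUBIC))
a=cv2.imread('pics/side0.png')[120:370,110:400];cv2.imwrite('pics/s0.png',cv2.resize(a,None,fx=2.4,fy=2.4,interpolation=cv2.INTER_CUBIC))
```

```text
(no output)
```

View pics/t0.png

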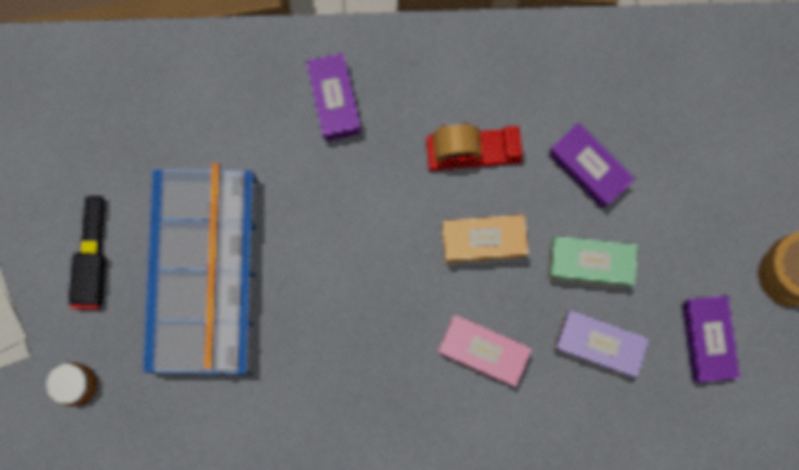

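View pics/s0.png

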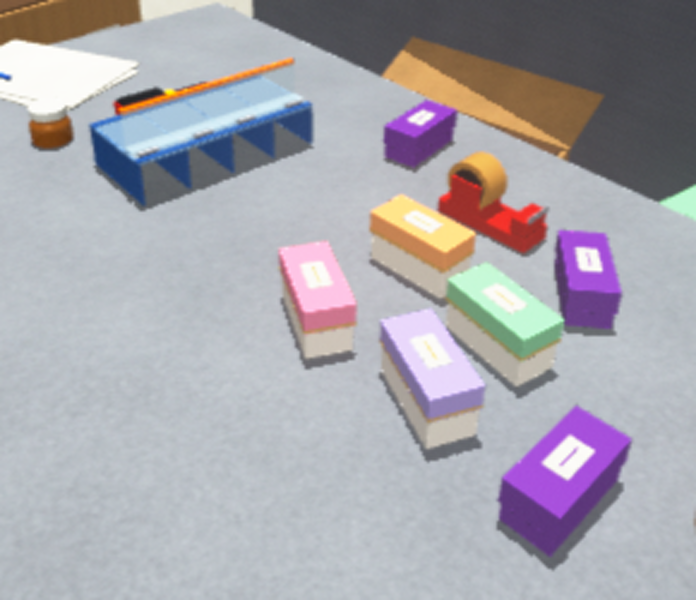

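The top view shows the four boxes: apricot at (306,201), mint (353,211), pink (306,249) and lilac (356,247). There are also three purple decoys. The unit is at the left with its open front to the right (world -y), and the flap is open.

```bash
cat >> h.py <<'E'
HUE={'A':(160,176,60),'B':(55,85,40),'C':(122,136,35),'D':(11,22,70)}
def lidmask(im,c,roi=None):
    hsv=cv2.cvtColor(im['color'],cv2.COLOR_RGB2HSV);h,s,v=[hsv[...,i].astype(int) for i in range(3)]
    lo,hi,sm=HUE[c];m=((h>=lo)&(h<=hi)&(s>=sm)&(v>120)).astype(np.uint8)
    if c=='C': m&=(s<130).astype(np.uint8)
    n,l,st,_=cv2.connectedComponentsWithStats(m)
    return l,st
def topbox(im,c,z):
    l,st=lidmask(im,c);out=[]
    for i in range(1,len(st)):
        if st[i,4]<150: continue
        ys,xs=np.nonzero(l==i)
        pts=np.array([atz(im,a,b,z)[:2] for a,b in zip(xs,ys)],np.float32)
        (cx,cy),(w,hh),a=cv2.minAreaRect(pts)
        if w<hh: w,hh,a=hh,w,a+90
        out.append((round(cx,1),round(cy,1),round(w),round(hh),round((a+90)%180-90,1)))
    return out
E
python3 - <<'E'
from h import *
im=get_image('top')
for c in 'ABCD': print(c,topbox(im,c,73))
hsv=cv2.cvtColor(im['color'],cv2.COLOR_RGB2HSV)
m=((abs(hsv[...,0].astype(int)-108)<10)&(hsv[...,1]>150)).astype(np.uint8)
n,l,st,_=cv2.connectedComponentsWithStats(m)
for i in range(1,n):
    if st[i,4]>30:
        ys,xs=np.nonzero(l==i);print('blue',st[i])
m[:, :150]=0
ys,xs=np.nonzero(m);p=np.array([atz(im,a,b,70)[:2] for a,b in zip(xs,ys)],np.float32)
print(cv2.minAreaRect(p),cv2.boxPoints(cv2.minAreaRect(p)))
m=((abs(hsv[...,0].astype(int)-15)<6)&(hsv[...,1]>200)).astype(np.uint8);m[:,:180]=0;m[:,205:]=0
ys,xs=np.nonzero(m);p=np.array([atz(im,a,b,139)[:2] for a,b in zip(xs,ys)],np.float32)
print('rail',cv2.minAreaRect(p),cv2.boxPoints(cv2.minAreaRect(p)))
im=get_image('wrist');save(im,'w0');print(im['mtx'],im['xyz'],im['rotation'])
E
```

```text
A [(440.5, -217.1, 124, 61, 64.7), (130.9, 569.3, 87, 66, 61.2)]
B [(1200.6, -305.2, 306, 289, -5.6), (572.2, -385.8, 127, 60, 82.4)]
C [(447.8, -391.4, 126, 62, 68.8)]
D [(1147.0, -288.1, 349, 305, 85.2), (740.0, -821.2, 202, 57, -5.9), (771.3, 796.1, 112, 30, -1.8), (763.2, -185.0, 61, 44, 88.5), (580.8, 188.7, 311, 13, -2.0), (609.9, -223.4, 127, 63, -87.0), (558.3, -705.4, 100, 98, -4.9), (275.4, -861.6, 196, 29, -2.2)]
blue [162 173   6  85 244]
blue [202 174   6  85 168]
blue [ 401  356   78   28 1700]
((276.9431457519531, -187.39019775390625), (1276.000244140625, 327.1327209472656), 53.39741516113281) [[-234.78104  -602.0424  ]
 [  27.838043 -797.09894 ]
 [ 788.66736   227.26202 ]
 [ 526.0482    422.31854 ]]Traceback (most recent call last):
  File "<stdin>", line 15, in <module>
cv2.error: OpenCV(4.12.0) /io/opencv/modules/imgproc/src/convhull.cpp:143: error: (-215:Assertion failed) total >= 0 && (depth == CV_32F || depth == CV_32S) in function 'convexHull'
```

```bash
cat >> h.py <<'E'
def wray(im,u,v):
    K=np.array(im['mtx']);R=np.array(im['rotation'])
    x=u-K[0,2];y=v-K[1,2];r=np.hypot(x,y);t=r/K[0,0];s=np.sin(t)/max(r,1e-9)
    return R@np.array([x*s,-y*s,-np.cos(t)])
def watz(im,u,v,z):
    d=wray(im,u,v);c=np.array(im['xyz']);return c+d*(z-c[2])/d[2]
def wpix(im,P):
    K=np.array(im['mtx']);R=np.array(im['rotation']);p=R.T@(np.asarray(P,float)-im['xyz'])
    x,y,z=p[0],-p[1],-p[2];rr=np.hypot(x,y);t=np.arctan2(rr,z)*K[0,0]
    return K[0,2]+x/rr*t,K[1,2]+y/rr*t
E
python3 - <<'E'
from h import *
im=get_image('top')
hsv=cv2.cvtColor(im['color'],cv2.COLOR_RGB2HSV)
m=((abs(hsv[...,0].astype(int)-108)<10)&(hsv[...,1]>150)).astype(np.uint8)
m[:, :155]=0;m[:,215:]=0;m[300:]=0
ys,xs=np.nonzero(m);p=np.array([atz(im,a,b,70)[:2] for a,b in zip(xs,ys)],np.float32)
print(cv2.minAreaRect(p),cv2.boxPoints(cv2.minAreaRect(p)))
for r in range(176,260,6):
    c=np.nonzero(m[r])[0];print(r,c.tolist())
print('rail',[np.round(atz(im,*topx,139),1) for topx in ((191,171),(188,256))])
im=get_image('wrist');save(im,'w0');print(im['mtx'],im['xyz'],im['rotation'])
E
```

```text
((572.3439331054688, 208.9129180908203), (150.92311096191406, 303.2413330078125), 87.39058685302734) [[417.44495 140.43246]
 [720.3718  126.62676]
 [727.2429  277.39337]
 [424.31604 291.19907]]
176 [166, 167, 205, 206, 207]
182 [165, 166, 167, 204, 205, 206]
188 [165, 166, 167, 205]
194 [165, 166, 167, 204, 205, 206]
200 [164, 165, 166, 204, 205]
206 [164, 165, 166, 204, 205]
212 [164, 165, 166, 204, 205]
218 [163, 164, 165, 203, 204]
224 [163, 164, 165, 203, 204]
230 [163, 164, 165, 203, 204]
236 [163, 164, 165, 203, 204]
242 [162, 163, 164, 203]
248 [162, 163, 164, 202, 203]
254 [162, 163, 164, 202, 203]
rail [array([713.2, 173.4, 139. ]), array([422.6, 182.8, 139. ])]
[[297.31863964   0.         260.07177473]
 [  0.         297.31863964 200.06674375]
 [  0.           0.           1.        ]] [154.32892051 609.93240552 384.53100378] [[ 3.49905559e-01 -9.08486476e-01 -2.28513508e-01]
 [ 9.36784859e-01  3.39211153e-01  8.58482534e-02]
 [-4.77646876e-04 -2.44106775e-01  9.69748243e-01]]
```

View pics/w0.png

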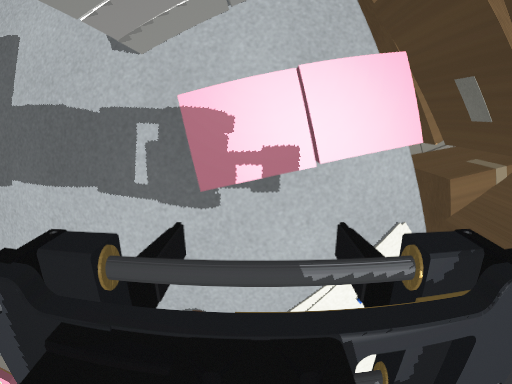

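The wrist picture shows only the bench behind the unit and a stray pink paper. The geometry from the top camera is good enough to start moving, so I'll go above the boxes.

```bash
python3 -m handwheel '{"dp":[[196,-404,0],[196,-404,0],[196,-404,0],[196,-404,0],[196,-404,0],[196,-404,0],[196,-404,0],[196,-404,0],[196,-404,0],[196,-404,0],[196,-404,0],[196,-404,0]],"twist":[-66,-66,-66,-66,-66,-66,-66,-66,-66,-66,-66,-66]}' 1 20
python3 -m handwheel '{"dp":[[195,-404,-20],[195,-404,-20],[195,-404,-20],[195,-404,-20],[195,-404,-20],[195,-404,-20],[195,-404,-20],[195,-404,-20],[195,-404,-20],[195,-404,-20],[195,-404,-20],[195,-404,-20]],"twist":[0,0,0,0,0,0,0,0,0,0,0,0]}'
python3 - <<'E'
from h import *
o=observe();print(o['q'],o['position'],np.degrees(np.arctan2(o['orientation'][1][1],o['orientation'][0][1])))
im=get_image('wrist');save(im,'w1');print(im['xyz'])
print(watz(im,260,200,56))
im=get_image('top')
for c in 'ABCD': print(c,[b for b in topbox(im,c,73) if 300<b[0]<700 and -450<b[1]<100])
E
```

```text
t: 2.15
position: [416.9, 177.5, 214.8]
orientation: [[-0.057, 0.998, 0.001], [0.998, 0.057, -0.001], [-0.001, 0.001, -1.0]]
ft_force: [0.1, -0.0, 0.0]
finger_gap: 20.1
t: 3.15
position: [611.5, -227.2, 193.5]
orientation: [[-0.058, 0.998, 0.001], [0.998, 0.058, -0.001], [-0.001, 0.001, -1.0]]
ft_force: [-0.2, -0.5, 0.4]
finger_gap: 0.3
[-4.56742203e-01  5.49720437e-01  1.51160408e+00 -6.46470448e-04
  1.07931578e+00 -5.14295050e-01] [ 611.52679821 -227.24890299  193.54469984] 3.3150152329323728
[ 607.13570807 -158.15006518  363.36116274]
[ 611.45499598 -235.9830284    56.        ]
A []
B [(571.2, -385.7, 126, 62, 82.2)]
C [(447.4, -391.1, 126, 63, 68.5)]
D []
```

View pics/w1.png

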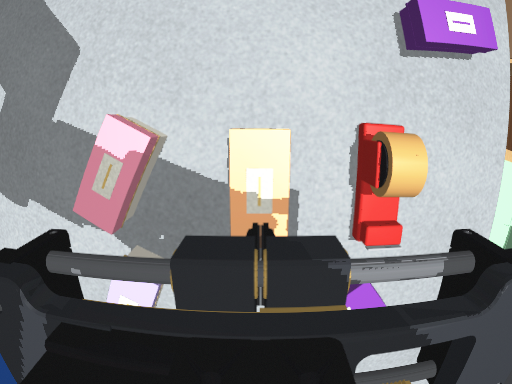

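The wrist view agrees with the top camera: the apricot label is at (259,190), so the box is at about (611,-222), aligned with the jaws. Next I press it.

```bash
python3 -m handwheel '{"dp":[[0,4,-41],[0,4,-82],[0,4,-105],[0,4,-112],[0,4,-119],[0,4,-125],[0,4,-131],[0,4,-135],[0,4,-137.5],[0,4,-137.5],[0,4,-137.5]],"twist":[0,0,0,0,0,0,0,0,0,0,0]}'
python3 -m handwheel '{"dp":[[0,0,-1],[0,0,-2],[0,0,-2]],"twist":[0,0,0]}'
```

```text
t: 4.17
position: [610.5, -218.6, 58.5]
orientation: [[-0.061, 0.998, 0.002], [0.998, 0.061, -0.001], [-0.001, 0.002, -1.0]]
ft_force: [0.2, -1.3, 0.8]
finger_gap: 0.5
t: 4.42
position: [610.5, -218.7, 56.3]
orientation: [[-0.061, 0.998, 0.002], [0.998, 0.061, -0.001], [-0.001, 0.002, -1.0]]
ft_force: [0.3, 1.8, 5.4]
finger_gap: 0.3
```

```bash
python3 -m handwheel '{"dp":[[0,0,-1],[0,0,-2],[0,0,-2]],"twist":[0,0,0]}'
python3 -m handwheel '{"dp":[[0,0,-1],[0,0,-2],[0,0,-2]],"twist":[0,0,0]}'
```

```text
t: 4.67
position: [610.7, -218.7, 56.1]
orientation: [[-0.061, 0.998, 0.003], [0.998, 0.061, -0.001], [-0.001, 0.003, -1.0]]
ft_force: [-5.3, 4.2, 22.2]
finger_gap: 0.5
t: 4.92
position: [610.8, -218.8, 55.9]
orientation: [[-0.061, 0.998, 0.004], [0.998, 0.061, -0.002], [-0.002, 0.004, -1.0]]
ft_force: [-11.1, 5.9, 39.2]
finger_gap: 0.0
```

```bash
python3 -m handwheel '{"dp":[[0,0,35],[0,0,70],[-10,-40,70],[-19,-80,70],[-28,-125,70],[-38,-167,70],[-38,-167,70],[-38,-167,70]],"twist":[0,0,0,0,0,0,0,0]}'
python3 - <<'E'
from h import *
im=get_image('top')
for c in 'ABCD': print(c,[b for b in topbox(im,c,73) if 300<b[0]<700 and -450<b[1]<100])
E
python3 -m handwheel '{"dp":[[0,0,-20],[0,0,-40],[0,0,-46],[0,0,-52],[0,0,-57],[0,0,-61],[0,0,-65],[0,0,-68],[0,0,-68],[0,0,-68]],"twist":[0,0,0,0,0,0,0,0,0,0]}'
```

```text
t: 5.58
position: [570.9, -388.2, 121.2]
orientation: [[-0.057, 0.998, 0.001], [0.998, 0.057, -0.001], [-0.001, 0.001, -1.0]]
ft_force: [-0.5, 0.4, 0.9]
finger_gap: 0.5
A []
B []
C []
D [(606.8, -221.9, 125, 63, -87.2)]
t: 6.47
position: [572.6, -384.5, 56.2]
orientation: [[-0.062, 0.998, 0.001], [0.998, 0.062, -0.0], [-0.001, 0.001, -1.0]]
ft_force: [-5.4, 6.3, 18.4]
finger_gap: 0.8
```

```bash
python3 -m handwheel '{"dp":[[0,0,35],[0,0,68],[-40,-2,68],[-80,-4,68],[-124,-6,68],[-124,-6,68],[-124,-6,68]],"twist":[0,0,0,0,0,0,0]}' | head -2
python3 - <<'E'
from h import *
im=get_image('top');im2=get_image('side');save(im,'t1');save(im2,'s1')
for c in 'ABCD': print(c,[b for b in topbox(im,c,65) if 300<b[0]<700 and -450<b[1]<100])
for c in 'ABCD': print(c,[(round(d['score'],2),np.round(d['box']).tolist()) for d in spot_in('box'+c,im2)][:3])
E
python3 -m handwheel '{"dp":[[0,0,-20],[0,0,-40],[0,0,-46],[0,0,-52],[0,0,-57],[0,0,-61],[0,0,-65],[0,0,-68.5],[0,0,-68.5],[0,0,-68.5]],"twist":[0,0,0,0,0,0,0,0,0,0]}'
python3 -m handwheel '{"dp":[[0,0,35],[0,0,68.5],[-2,40,68.5],[-4,80,68.5],[-5,125,68.5],[-7,174,68.5],[-7,174,68.5],[-7,174,68.5]],"twist":[0,0,0,0,0,0,0,0]}' | head -2
python3 - <<'E'
from h import *
im=get_image('top')
for c in 'ABCD': print(c,[b for b in topbox(im,c,65) if 300<b[0]<700 and -450<b[1]<100])
im=get_image('wrist');save(im,'w2')
E
```

```text
t: 7.05
position: [446.9, -391.8, 122.6]
A [(440.4, -217.5, 125, 61, 64.3)]
B [(571.0, -383.4, 125, 62, 82.8)]
C []
D [(608.2, -222.6, 126, 63, -87.0)]
A [(0.55, [242.0, 245.0, 29.0, 45.0]), (0.35, [193.0, 172.0, 94.0, 62.0])]
B [(0.92, [320.0, 258.0, 50.0, 42.0]), (0.82, [347.0, 320.0, 51.0, 61.0]), (0.74, [324.0, 253.0, 50.0, 36.0])]
C [(0.97, [292.0, 276.0, 40.0, 57.0])]
D [(0.75, [291.0, 272.0, 43.0, 44.0]), (0.4, [302.0, 231.0, 10.0, 12.0])]
t: 8.18
position: [448.2, -391.2, 56.0]
orientation: [[-0.062, 0.998, 0.001], [0.998, 0.062, -0.001], [-0.001, 0.001, -1.0]]
ft_force: [-7.5, 9.2, 32.6]
finger_gap: 0.3
t: 8.85
position: [441.1, -215.2, 122.0]
A []
B [(570.6, -384.2, 126, 62, 82.4)]
C [(447.2, -389.4, 128, 61, 68.3)]
D [(608.2, -222.8, 126, 63, -87.0)]
```

View pics/w2.png

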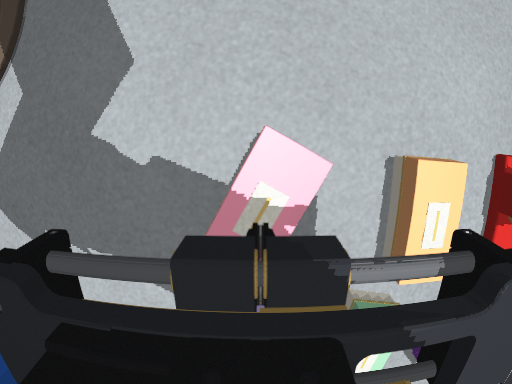

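```bash
python3 -m handwheel '{"dp":[[0,0,-20],[0,0,-40],[0,0,-46],[0,0,-52],[0,0,-57],[0,0,-61],[0,0,-65],[0,0,-68.5],[0,0,-68.5],[0,0,-68.5]],"twist":[0,0,0,0,0,0,0,0,0,0]}'
python3 -m handwheel '{"dp":[[0,0,35],[0,0,66],[-13,-26,66],[-13,-26,66],[-13,-26,66],[-13,-26,66],[-13,-26,66],[-13,-26,66]],"twist":[0,-7,-14,-21,-29,-29,-29,-29]}' 0
python3 - <<'E'
from h import *
im=get_image('wrist');save(im,'w3')
im=get_image('top')
for c in 'ABCD': print(c,[b for b in topbox(im,c,56) if 300<b[0]<700 and -450<b[1]<100])
E
```

```text
t: 9.78
position: [441.2, -218.8, 55.8]
orientation: [[-0.061, 0.998, 0.002], [0.998, 0.061, -0.002], [-0.002, 0.002, -1.0]]
ft_force: [-12.6, 1.6, 44.6]
finger_gap: 0.7
t: 10.45
position: [428.0, -243.7, 118.8]
orientation: [[0.427, 0.904, 0.0], [0.904, -0.427, -0.0], [-0.0, 0.0, -1.0]]
ft_force: [-0.3, -0.3, 1.0]
finger_gap: 48.4
A [(458.7, -178.0, 60, 35, -25.8)]
B [(572.0, -385.9, 127, 63, 82.4)]
C [(448.4, -391.1, 129, 62, 67.3)]
D [(609.6, -223.4, 127, 63, -87.0)]
```

View pics/w3.png

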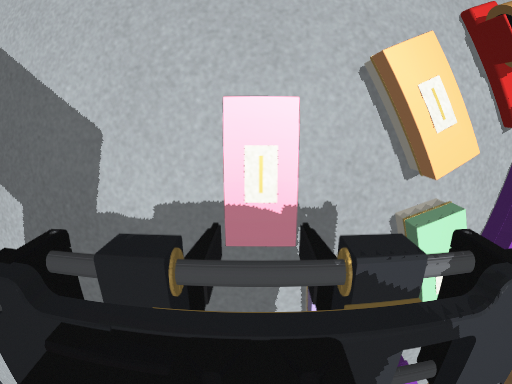

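The view is centred: pink lid at columns 223–299, parallel to the fingers. Now descend and grip.

```bash
python3 -m handwheel '{"dp":[[0,0,0],[0,0,0],[0,0,0],[0,0,-20],[0,0,-60],[0,0,-95],[0,0,-103],[0,0,-103]],"twist":[0,0,0,0,0,0,0,0]}' 0
python3 -m handwheel '{"dp":[[0,0,0],[0,0,0],[0,0,0],[0,0,0],[0,0,0],[0,0,0],[0,0,0],[0,0,0]],"twist":[0,0,0,0,0,0,0,0]}' 1 25
```

```text
t: 11.22
position: [427.0, -242.9, 14.0]
orientation: [[0.43, 0.903, -0.004], [0.903, -0.43, 0.003], [0.001, -0.004, -1.0]]
ft_force: [0.2, -0.1, 0.6]
finger_gap: 95.0
t: 11.88
position: [428.1, -243.8, 16.3]
orientation: [[0.431, 0.903, 0.001], [0.903, -0.431, -0.001], [-0.0, 0.001, -1.0]]
ft_force: [-0.7, -0.7, 7.6]
finger_gap: 60.2
```

```bash
python3 -m handwheel '{"dp":[[0,0,3],[3,35,3],[6,70,3],[9,105,3],[12,140,3],[15,175,3],[18,210,3],[22,245,3],[22,245,3],[22,245,3]],"twist":[0,4,8,12,16,20,23,23,23,23]}'
python3 - <<'E'
from h import *
im=get_image('wrist');save(im,'w4')
for z,c in ((70,(0.,0,)),): 
  for ux in (-156,-78,-2,2,72,76): 
    P=[569+ux*.999,131-ux*.04,70];print(ux,np.round(wpix(im,P)))
im=get_image('top')
for c in 'BCD': print(c,[b for b in topbox(im,c,56) if 300<b[0]<700 and -450<b[1]<100])
E
```

```text
t: 12.72
position: [449.8, 3.1, 18.7]
orientation: [[0.04, 0.999, -0.0], [0.999, -0.04, -0.0], [-0.0, -0.0, -1.0]]
ft_force: [0.0, -0.3, -3.7]
finger_gap: 59.9
-156 [163. -13.]
-78 [346. -14.]
-2 [484.  19.]
2 [490.  21.]
72 [561.  54.]
76 [564.  56.]
B [(571.8, -386.2, 127, 62, 82.4)]
C [(448.1, -390.9, 127, 63, 68.8)]
D [(609.6, -223.3, 126, 63, -87.0)]
```

View pics/w4.png

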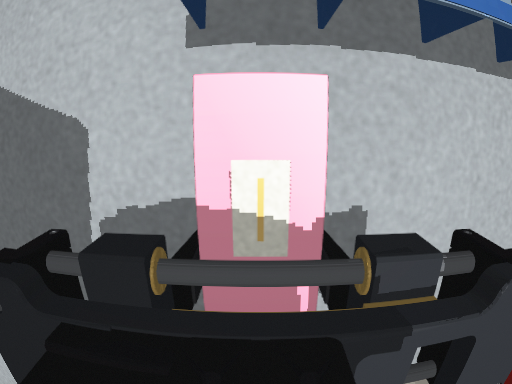

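Run:
```python
from h import *
import cv2
im=get_image('wrist')
for p in ((203,27),(322,27),(425,40),(503,61)): print(np.round(watz(im,*p,0),1))
for ux in (-152,-78,-2,74): print(np.round(wpix(im,[569+ux*.999,131-ux*.04,0])))
a=cv2.cvtColor(im['color'],cv2.COLOR_RGB2BGR)[0:75,170:512]
cv2.imwrite('pics/w4c.png',cv2.resize(a,None,fx=2.3,fy=2.3,interpolation=cv2.INTER_NEAREST))
```

```text
[418.6 138.6   0. ]
[495.  135.5   0. ]
[571.2 133.7   0. ]
[652.5 130.6   0. ]
[201.  29.]
[316.  29.]
[420.  43.]
[496.  62.]
```

View pics/w4c.png

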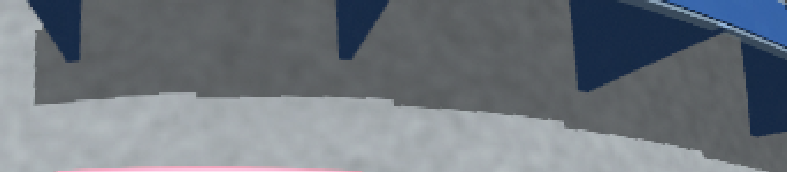

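```bash
python3 -m handwheel '{"dp":[[1.5,0,0],[2.5,20,0],[3,40,0],[4,65,0],[5,90,0],[5.5,106,0],[5.5,106,0],[5.5,106,-3],[5.5,106,-3]],"twist":[0,0,0,0,0,0,0,0,0]}'
python3 - <<'E'
from h import *
im=get_image('wrist');save(im,'w5')
E
```

```text
t: 13.62
position: [455.8, 106.7, 15.8]
orientation: [[0.045, 0.999, 0.001], [0.999, -0.045, 0.0], [0.0, 0.001, -1.0]]
ft_force: [-0.9, 2.9, 3.6]
finger_gap: 60.1
```

View pics/w5.png

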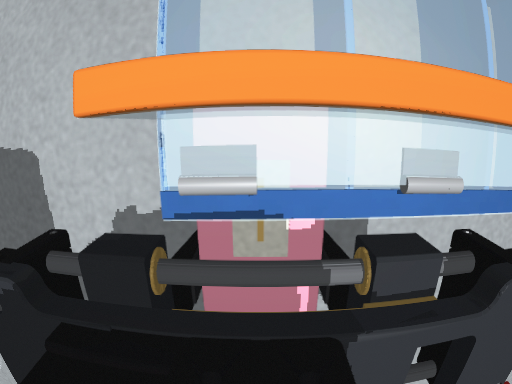

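The pink box is in bay 0 and straight, with the roof's front edge at row ~217. Release it and push from behind.

```bash
python3 - <<'E'
from h import *
im=get_image('wrist')
for p in ((163,218),(300,218),(440,215)): print(np.round(watz(im,*p,70),1))
E
python3 -m handwheel '{"dp":[[0,0,0],[0,0,0],[0,0,0],[0,0,0],[0,0,20],[0,0,60],[0,-30,60],[0,-60,60],[0,-60,60]],"twist":[0,0,0,0,0,0,0,0,0]}' 0.2
python3 -m handwheel '{"dp":[[0,0,0],[0,0,0],[0,0,0],[0,0,0],[0,0,0],[0,0,0],[0,0,-20],[0,0,-46],[0,0,-46],[0,0,-46]],"twist":[0,0,0,0,0,0,0,0,0,0]}' 1
```

```text
[415.7 140.2  70. ]
[473.1 137.8  70. ]
[540.6 135.2  70. ]
t: 14.47
position: [455.6, 44.4, 76.2]
orientation: [[0.045, 0.999, 0.001], [0.999, -0.045, -0.0], [-0.0, 0.001, -1.0]]
ft_force: [1.0, -0.4, 0.2]
finger_gap: 76.2
t: 15.3
position: [454.7, 47.7, 29.2]
orientation: [[0.043, 0.999, -0.003], [0.999, -0.043, 0.0], [-0.0, -0.003, -1.0]]
ft_force: [0.1, -0.4, -0.4]
finger_gap: 15.1
```

```bash
python3 -m handwheel '{"dp":[[0,0,0],[0,0,0],[0,12,0],[0,24,0],[1,36,0],[1,48,0],[1,58,0],[1,66,0],[1,72,0],[1,75,0],[1,75,0],[1,75,0]],"twist":[0,0,0,0,0,0,0,0,0,0,0,0]}'
python3 -m handwheel '{"dp":[[0,2,0],[0,4,0],[0,4,0]],"twist":[0,0,0]}'
python3 -m handwheel '{"dp":[[0,1.5,0],[0,3,0],[0,3,0]],"twist":[0,0,0]}'
```

```text
t: 16.3
position: [456.3, 122.4, 29.7]
orientation: [[0.044, 0.999, 0.0], [0.999, -0.044, 0.0], [0.0, -0.0, -1.0]]
ft_force: [-0.4, -0.3, -0.1]
finger_gap: 0.2
t: 16.55
position: [456.3, 125.7, 29.6]
orientation: [[0.044, 0.999, -0.0], [0.999, -0.044, -0.001], [-0.001, -0.0, -1.0]]
ft_force: [0.1, -9.3, 0.7]
finger_gap: 0.6
t: 16.8
position: [456.3, 126.2, 29.6]
orientation: [[0.043, 0.999, -0.002], [0.999, -0.043, -0.003], [-0.003, -0.001, -1.0]]
ft_force: [2.1, -45.1, 3.8]
finger_gap: 0.1
```

```bash
python3 -m handwheel '{"dp":[[0,-30,0],[0,-40,40],[13,-72,80],[26,-104,100],[39,-136,100],[52,-168,100],[65,-200,100],[78,-232,100],[91,-264,100],[104,-296,100],[117,-328,100],[130,-360,100]],"twist":[0,0,0,0,0,5.4,5.4,5.4,5.4,5.4,5.4,5.4]}' 0
python3 -m handwheel '{"dp":[[25,-22,0],[25,-22,0],[25,-22,0],[25,-22,0]],"twist":[0,0,0,0]}'
python3 - <<'E'
from h import *
im=get_image('wrist');save(im,'w6')
for c in 'D':
  l,st=lidmask(im,c);i=1+np.argmax(st[1:,4]);ys,xs=np.nonzero(l==i)
  p=np.array([watz(im,a,b,56)[:2] for a,b in zip(xs,ys)],np.float32);print(cv2.minAreaRect(p),st[i])
im=get_image('top');save(im,'t2')
for c in 'BCD': print(c,[b for b in topbox(im,c,56) if 300<b[0]<700 and -450<b[1]<100])
E
```

```text
t: 17.8
position: [586.6, -232.3, 129.5]
orientation: [[-0.05, 0.999, -0.0], [0.999, 0.05, 0.0], [0.0, -0.0, -1.0]]
ft_force: [0.8, 0.7, 0.4]
finger_gap: 74.9
t: 18.13
position: [610.7, -252.1, 129.0]
orientation: [[-0.05, 0.999, -0.001], [0.999, 0.05, 0.001], [0.001, -0.001, -1.0]]
ft_force: [-0.3, 0.6, -0.1]
finger_gap: 94.8
((611.24853515625, -253.0643310546875), (59.94834518432617, 61.47379684448242), 2.435615301132202) [ 226  174   72   70 3037]
B [(570.0, -399.5, 99, 63, 82.8)]
C [(446.1, -394.8, 120, 62, 68.5)]
D []
```

View pics/w6.png

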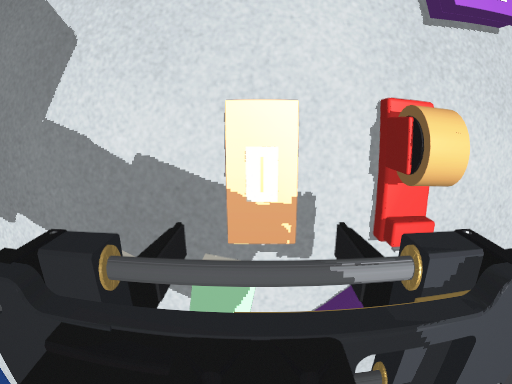

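```bash
python3 -m handwheel '{"dp":[[0,0,-35],[0,0,-70],[0,0,-100],[0,0,-111],[0,0,-111]],"twist":[0,0,0,0,0]}' | head -2
python3 -m handwheel '{"dp":[[0,0,0],[0,0,0],[0,0,0],[0,0,0],[0,0,0],[0,0,0],[0,0,3],[0,0,3]],"twist":[0,0,0,0,0,0,0,0]}' 1 25
```

```text
t: 18.65
position: [610.1, -251.4, 16.5]
t: 19.32
position: [611.4, -252.6, 22.0]
orientation: [[-0.051, 0.999, 0.0], [0.999, 0.051, -0.0], [-0.0, 0.0, -1.0]]
ft_force: [-0.6, 0.2, -2.7]
finger_gap: 60.2
```

```bash
python3 -m handwheel '{"dp":[[8,35,0],[17,70,0],[25,105,0],[34,140,0],[42,175,0],[51,210,0],[60,245,0],[67,272,0],[67,272,0],[67,272,0]],"twist":[0,-1,-2,-3,-4,-5.2,-5.2,-5.2,-5.2,-5.2]}'
python3 - <<'E'
from h import *
im=get_image('wrist');save(im,'w7')
f=lambda ux,z:np.round(wpix(im,[569.6+ux*.9992,133.9-ux*.0401,z]))
print(f(76,70),f(154,70),f(0,70),f(114,70))
im=get_image('top')
for c in 'BC': print(c,[b for b in topbox(im,c,56) if 300<b[0]<700 and -450<b[1]<100])
E
```

```text
t: 20.15
position: [678.3, 21.0, 21.3]
orientation: [[0.037, 0.999, -0.0], [0.999, -0.037, -0.0], [-0.0, -0.0, -1.0]]
ft_force: [-0.3, -0.4, -2.0]
finger_gap: 59.7
[173.  37.] [359.  39.] [36. 64.] [264.  33.]
B [(571.7, -385.7, 127, 62, 82.5)]
C [(447.5, -390.7, 127, 63, 68.5)]
```

View pics/w7.png

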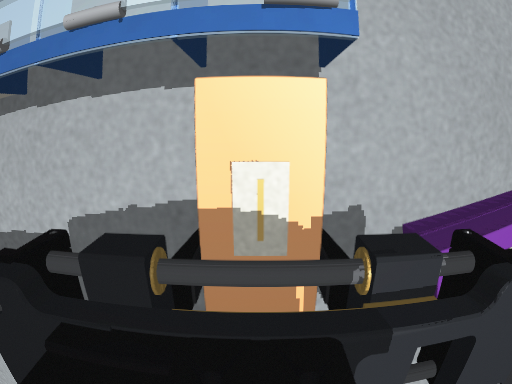

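The predicted roof corner (359,39) matches the picture (357,38). Insert it.

```bash
python3 -m handwheel '{"dp":[[1,15,0],[2,30,0],[3,50,0],[4,68,0],[4,76,0],[4,76,0],[4,76,-3],[4,76,-3]],"twist":[0,0,0,0,0,0,0,0]}'
python3 -m handwheel '{"dp":[[0,0,0],[0,0,0],[0,0,0],[0,0,0],[0,0,20],[0,0,55],[0,-30,55],[0,-60,55],[0,-60,55]],"twist":[0,0,0,0,0,0,0,0,0]}' 0.2 | head -2
python3 -m handwheel '{"dp":[[0,0,0],[0,0,0],[0,0,0],[0,0,0],[0,0,0],[0,0,0],[0,0,0],[0,0,-20],[0,0,-46],[0,0,-46],[0,0,-46]],"twist":[0,0,0,0,0,0,0,0,0,0,0]}' 1
```

```text
t: 20.92
position: [682.7, 95.1, 19.1]
orientation: [[0.041, 0.999, 0.001], [0.999, -0.041, 0.0], [0.0, 0.001, -1.0]]
ft_force: [-0.1, 2.0, 0.6]
finger_gap: 60.0
t: 21.67
position: [682.7, 31.1, 74.3]
t: 22.58
position: [681.8, 35.6, 26.9]
orientation: [[0.04, 0.999, -0.002], [0.999, -0.04, 0.0], [-0.0, -0.002, -1.0]]
ft_force: [0.0, -0.0, 0.7]
finger_gap: 8.2
```

```bash
python3 -m handwheel '{"dp":[[0,0,0],[0,12,0],[1,24,0],[1,36,0],[2,48,0],[2,58,0],[2,66,0],[2,73,0],[2,78,0],[2,78,0],[2,78,0]],"twist":[0,0,0,0,0,0,0,0,0,0,0]}'
python3 -m handwheel '{"dp":[[0,2,0],[0,4,0],[0,4,0]],"twist":[0,0,0]}'
python3 -m handwheel '{"dp":[[0,1,0],[0,2,0],[0,2,0]],"twist":[0,0,0]}'
```

```text
t: 23.5
position: [684.2, 113.8, 27.4]
orientation: [[0.04, 0.999, -0.0], [0.999, -0.04, 0.0], [0.0, -0.0, -1.0]]
ft_force: [-0.3, -0.2, 0.2]
finger_gap: 0.1
t: 23.75
position: [684.3, 117.4, 27.5]
orientation: [[0.04, 0.999, -0.0], [0.999, -0.04, -0.0], [-0.0, -0.0, -1.0]]
ft_force: [-0.5, 0.1, -0.3]
finger_gap: 0.2
t: 24.0
position: [684.3, 117.6, 27.5]
orientation: [[0.04, 0.999, -0.001], [0.999, -0.04, -0.002], [-0.002, -0.001, -1.0]]
ft_force: [-1.1, -11.7, -0.3]
finger_gap: 0.5
```

```bash
python3 -m handwheel '{"dp":[[0,-30,0],[0,-45,38],[-9,-80,75],[-18,-118,100],[-27,-156,100],[-36,-194,100],[-45,-232,100],[-54,-270,100],[-63,-308,100],[-72,-346,100],[-81,-384,100],[-90,-422,100]],"twist":[0,0,0,0,0,-5.2,-5.2,-5.2,-5.2,-5.2,-5.2,-5.2]}' 0 | head -2
python3 -m handwheel '{"dp":[[-9,-38,0],[-18,-76,0],[-27,-112,0],[-27,-112,0],[-27,-112,0],[-27,-112,0]],"twist":[0,0,0,0,0,0]}'
cat >> h.py <<'E'
def wbox(c,z=56):
  im=get_image('wrist')
  l,st=lidmask(im,c);i=1+np.argmax(st[1:,4]);ys,xs=np.nonzero(l==i)
  p=np.array([watz(im,a,b,z)[:2] for a,b in zip(xs,ys)],np.float32)
  return cv2.minAreaRect(p),st[i],im
E
python3 - <<'E'
from h import *
r,s,im=wbox('B');print(r,s);save(im,'w8')
im=get_image('top')
for c in 'BC': print(c,[b for b in topbox(im,c,56) if 300<b[0]<700 and -450<b[1]<100])
E
```

```text
t: 25.0
position: [593.6, -304.5, 127.8]
t: 25.5
position: [567.2, -414.2, 127.5]
orientation: [[0.131, 0.991, -0.0], [0.991, -0.131, 0.001], [0.001, -0.0, -1.0]]
ft_force: [-0.3, 0.5, -0.3]
finger_gap: 95.2
((571.3622436523438, -384.98834228515625), (122.72821807861328, 60.34565353393555), 82.43431091308594) [ 225  100   73  145 4238]
B [(576.5, -348.7, 63, 52, -7.9)]
C []
```

View pics/w8.png

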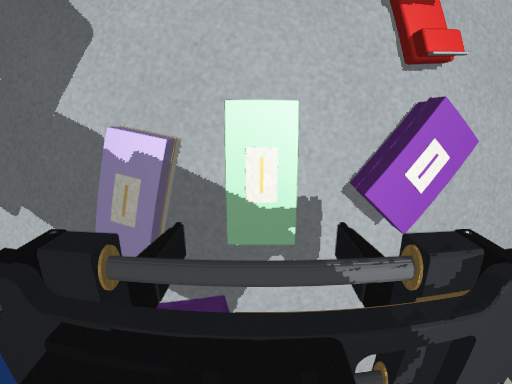

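```bash
python3 -m handwheel '{"dp":[[0,0,-35],[0,0,-70],[0,0,-100],[0,0,-110],[0,0,-110]],"twist":[0,0,0,0,0]}' | head -2
python3 -m handwheel '{"dp":[[0,0,0],[0,0,0],[0,0,0],[0,0,0],[0,0,0],[0,0,0],[0,0,3],[0,0,3]],"twist":[0,0,0,0,0,0,0,0]}' 1 25
```

```text
t: 26.02
position: [567.0, -412.7, 15.3]
t: 26.68
position: [567.4, -414.7, 21.1]
orientation: [[0.131, 0.991, 0.0], [0.991, -0.131, -0.0], [-0.0, 0.0, -1.0]]
ft_force: [0.8, -0.5, -1.7]
finger_gap: 60.1
```

```bash
python3 -m handwheel '{"dp":[[3,35,0],[6,72,0],[9,110,0],[12,148,0],[15,186,0],[18,224,0],[21,262,0],[24,300,0],[27,338,0],[30,376,0],[33,410,0],[36,437,0]],"twist":[0,0,0,1,2,3,4,5.2,5.2,5.2,5.2,5.2]}'  | head -2
python3 -m handwheel '{"dp":[[0,0,0],[0,0,0],[0,0,0]],"twist":[0,0,0]}'
python3 - <<'E'
from h import *
r,s,im=wbox('B',60);print(r,s);save(im,'w9')
im=get_image('top');save(im,'t3')
for c in 'C': print(c,[b for b in topbox(im,c,56) if 300<b[0]<700 and -450<b[1]<100])
E
```

```text
t: 27.68
position: [603.1, 25.0, 20.7]
t: 27.93
position: [603.3, 22.1, 20.6]
orientation: [[0.04, 0.999, -0.0], [0.999, -0.04, -0.0], [-0.0, -0.0, -1.0]]
ft_force: [-0.0, 0.5, -2.2]
finger_gap: 59.4
((605.0004272460938, 71.07907104492188), (85.3159408569336, 58.898136138916016), 87.4701919555664) [  194    76   135   184 15077]
C [(447.5, -391.2, 128, 63, 68.5)]
```

```bash
python3 -m handwheel '{"dp":[[1,15,0],[1,30,0],[2,50,0],[3,68,0],[3,77,0],[3,77,0],[3,77,-3],[3,77,-3]],"twist":[0,0,0,0,0,0,0,0]}'
python3 -m handwheel '{"dp":[[0,0,0],[0,0,0],[0,0,0],[0,0,0],[0,0,20],[0,0,55],[0,-30,55],[0,-60,55],[0,-60,55]],"twist":[0,0,0,0,0,0,0,0,0]}' 0.2 | head -2
python3 -m handwheel '{"dp":[[0,0,0],[0,0,0],[0,0,0],[0,0,0],[0,0,0],[0,0,0],[0,0,0],[0,0,-20],[0,0,-46],[0,0,-46],[0,0,-46]],"twist":[0,0,0,0,0,0,0,0,0,0,0]}' 1
```

```text
t: 28.7
position: [606.7, 99.0, 18.1]
orientation: [[0.041, 0.999, 0.001], [0.999, -0.041, 0.0], [0.0, 0.001, -1.0]]
ft_force: [0.1, 2.3, 2.7]
finger_gap: 59.8
t: 29.45
position: [606.6, 35.6, 73.2]
t: 30.37
position: [605.8, 39.5, 26.0]
orientation: [[0.04, 0.999, -0.002], [0.999, -0.04, 0.0], [-0.0, -0.002, -1.0]]
ft_force: [-0.4, -0.4, 1.0]
finger_gap: 8.3
```

```bash
python3 -m handwheel '{"dp":[[0,0,0],[0,12,0],[0,24,0],[1,36,0],[1,48,0],[1,58,0],[1,66,0],[1,73,0],[1,78,0],[1,78,0],[1,78,0]],"twist":[0,0,0,0,0,0,0,0,0,0,0]}' | head -5
python3 -m handwheel '{"dp":[[0,2,0],[0,4,0],[0,4,0]],"twist":[0,0,0]}' | grep -v or
python3 -m handwheel '{"dp":[[0,1,0],[0,2,0],[0,2,0]],"twist":[0,0,0]}'
```

```text
t: 31.28
position: [607.2, 117.7, 26.5]
orientation: [[0.04, 0.999, -0.0], [0.999, -0.04, 0.0], [0.0, -0.0, -1.0]]
ft_force: [-0.3, 0.1, 1.3]
finger_gap: 0.2
t: 31.53
position: [607.3, 120.3, 26.5]
finger_gap: 0.8
t: 31.78
position: [607.3, 120.4, 26.5]
orientation: [[0.041, 0.999, -0.001], [0.999, -0.041, -0.003], [-0.003, -0.001, -1.0]]
ft_force: [-0.7, -21.8, 1.1]
finger_gap: 0.4
```

```bash
python3 -m handwheel '{"dp":[[0,-30,0],[0,-45,38],[-12,-80,75],[-24,-116,100],[-36,-152,100],[-48,-188,100],[-60,-224,100],[-72,-260,100],[-84,-296,100],[-96,-332,100],[-108,-368,100],[-120,-404,100]],"twist":[0,0,0,0,0,-5,-10,-15,-19.2,-19.2,-19.2,-19.2]}' 0 | head -2
python3 -m handwheel '{"dp":[[-12,-36,0],[-24,-72,0],[-36,-107,0],[-51,-138,0],[-51,-138,0],[-51,-138,0],[-51,-138,0]],"twist":[0,0,0,0,0,0,0]}'
python3 - <<'E'
from h import *
r,s,im=wbox('C');print(r,s);save(im,'w10')
E
```

```text
t: 32.78
position: [486.4, -282.4, 126.8]
t: 33.37
position: [436.1, -418.3, 126.5]
orientation: [[0.367, 0.93, -0.0], [0.93, -0.367, 0.001], [0.0, -0.0, -1.0]]
ft_force: [-0.2, 0.2, -0.0]
finger_gap: 95.3
((432.4703369140625, -426.2407531738281), (46.6500129699707, 60.04701614379883), 67.69730377197266) [ 225  192   72   53 2789]
```

View pics/w10.png

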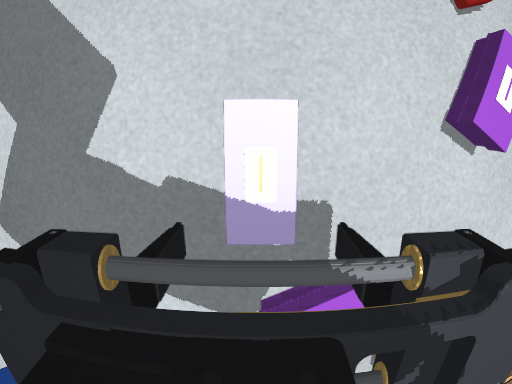

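```bash
python3 -m handwheel '{"dp":[[0,0,-35],[0,0,-70],[0,0,-100],[0,0,-109],[0,0,-109]],"twist":[0,0,0,0,0]}' | head -2
python3 -m handwheel '{"dp":[[0,0,0],[0,0,0],[0,0,0],[0,0,0],[0,0,0],[0,0,0],[0,0,3],[0,0,3]],"twist":[0,0,0,0,0,0,0,0]}' 1 25
```

```text
t: 33.83
position: [436.2, -416.8, 15.8]
t: 34.5
position: [436.4, -418.7, 21.1]
orientation: [[0.367, 0.93, 0.0], [0.93, -0.367, -0.0], [-0.0, 0.0, -1.0]]
ft_force: [0.4, 0.1, -1.8]
finger_gap: 60.4
```

```bash
python3 -m handwheel '{"dp":[[7,35,0],[15,72,0],[23,109,0],[31,146,0],[39,183,0],[46,220,0],[54,258,0],[62,296,0],[69,334,0],[77,372,0],[85,410,0],[91,440,0]],"twist":[0,2,4,6,8,10,12,14,16,18,19.2,19.2]}'  | head -2
python3 -m handwheel '{"dp":[[0,4,0],[0,4,0],[0,4,0]],"twist":[0,0,0]}'
python3 - <<'E'
from h import *
r,s,im=wbox('C',60);print(r,s);save(im,'w11')
im=get_image('top');save(im,'t4')
E
```

```text
t: 35.5
position: [527.5, 24.0, 20.7]
t: 35.75
position: [527.2, 25.3, 20.6]
orientation: [[0.039, 0.999, -0.0], [0.999, -0.039, -0.0], [-0.0, -0.0, -1.0]]
ft_force: [0.1, -1.2, -2.7]
finger_gap: 59.8
((528.5750732421875, 74.36166381835938), (85.70255279541016, 58.94643020629883), 87.72818756103516) [ 193   75  135  185 3839]
```

View pics/w11.png

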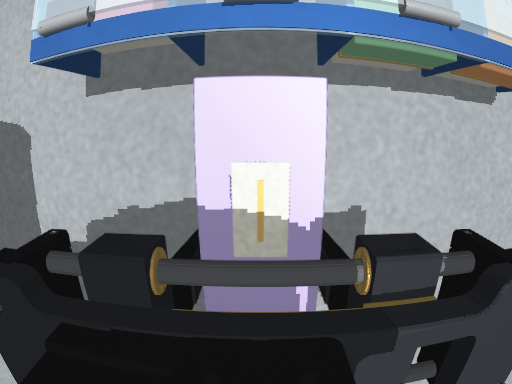

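Run:
```python
from h import *
im=get_image('wrist')
f=lambda ux,uy,z:tuple(int(v) for v in np.round(wpix(im,[569.6+ux*.9992+uy*.0401,133.9-ux*.0401+uy*.9992,z])))
for b in(38,-114):
  for uy in (0,20): print(b,uy,[(z,f(b-30,uy,z),f(b+30,uy,z)) for z in (0,24,56)])
print('walls',f(2,0,0),f(-78,0,0))
a=cv2.cvtColor(im['color'],cv2.COLOR_RGB2BGR)[0:110]
cv2.imwrite('pics/w11c.png',cv2.resize(a,None,fx=1.56,fy=1.56*2,interpolation=cv2.INTER_CUBIC))
```

```text
38 0 [(0, (332, 64), (414, 74)), (24, (342, 56), (431, 68)), (56, (359, 42), (461, 60))]
38 20 [(0, (331, 36), (413, 47)), (24, (341, 24), (430, 39)), (56, (357, 4), (458, 26))]
-114 0 [(0, (108, 74), (189, 64)), (24, (90, 69), (180, 56)), (56, (60, 61), (162, 42))]
-114 20 [(0, (108, 47), (190, 36)), (24, (91, 39), (181, 24)), (56, (63, 26), (164, 4))]
walls (323, 64) (198, 64)
```

View pics/w11c.png

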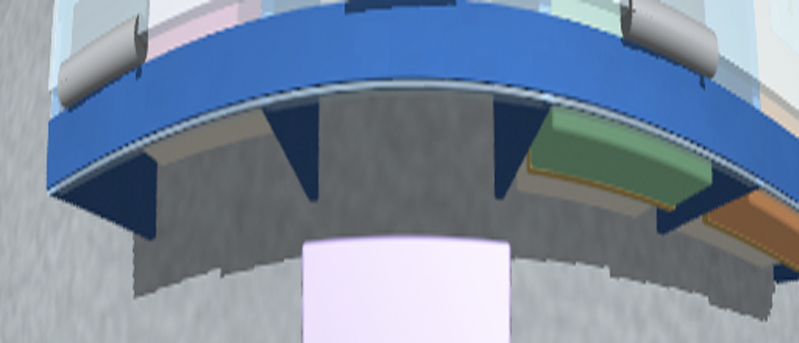

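Mint and apricot sit flush (end-face corners within ~3 px of the flush prediction), and pink is slightly deeper. Insert lilac.

```bash
python3 -m handwheel '{"dp":[[1,15,0],[1,30,0],[2,50,0],[3,68,0],[3,77,0],[3,77,0],[3,77,-3],[3,77,-3]],"twist":[0,0,0,0,0,0,0,0]}'
python3 -m handwheel '{"dp":[[0,0,0],[0,0,0],[0,0,0],[0,0,0],[0,0,20],[0,0,55],[0,-30,55],[0,-60,55],[0,-60,55]],"twist":[0,0,0,0,0,0,0,0,0]}' 0.2 | head -2
python3 -m handwheel '{"dp":[[0,0,0],[0,0,0],[0,0,0],[0,0,0],[0,0,0],[0,0,0],[0,0,0],[0,0,-20],[0,0,-46],[0,0,-46],[0,0,-46]],"twist":[0,0,0,0,0,0,0,0,0,0,0]}' 1
```

```text
t: 36.57
position: [530.6, 101.6, 17.9]
orientation: [[0.041, 0.999, 0.001], [0.999, -0.041, 0.0], [0.0, 0.001, -1.0]]
ft_force: [-0.3, 2.8, 2.9]
finger_gap: 59.8
t: 37.32
position: [530.6, 39.0, 73.2]
t: 38.23
position: [529.8, 42.6, 26.1]
orientation: [[0.04, 0.999, -0.002], [0.999, -0.04, 0.0], [0.0, -0.002, -1.0]]
ft_force: [-0.5, 0.5, 0.2]
finger_gap: 8.0
```

```bash
python3 -m handwheel '{"dp":[[0,0,0],[0,12,0],[0,24,0],[1,36,0],[1,48,0],[1,58,0],[1,66,0],[1,73,0],[1,78,0],[1,78,0],[1,78,0]],"twist":[0,0,0,0,0,0,0,0,0,0,0]}' | head -2
python3 -m handwheel '{"dp":[[0,2,0],[0,4,0],[0,4,0]],"twist":[0,0,0]}' | grep -v or
python3 -m handwheel '{"dp":[[0,1,0],[0,2,0],[0,2,0]],"twist":[0,0,0]}' | grep -v ori
python3 -m handwheel '{"dp":[[0,-35,0],[0,-70,0],[0,-100,0],[0,-100,0]],"twist":[0,0,0,0]}' | head -2
python3 - <<'E'
from h import *
im=get_image('wrist');o=observe()
f=lambda ux,uy,z:tuple(int(v) for v in np.round(wpix(im,[569.6+ux*.9992+uy*.0401,133.9-ux*.0401+uy*.9992,z])))
for b in(-114,-38,38,114):
  for uy in (0,): print(b,uy,[(z,f(b-30,uy,z),f(b+30,uy,z)) for z in (0,24,56)])
save(im,'w12');s=get_image('side');save(s,'s2')
a=cv2.cvtColor(im['color'],cv2.COLOR_RGB2BGR)[0:150]
b=cv2.cvtColor(s['color'],cv2.COLOR_RGB2BGR)[130:220,130:260]
a=cv2.resize(a,(800,300),interpolation=cv2.INTER_CUBIC);b=cv2.resize(b,(433,300),interpolation=cv2.INTER_CUBIC)
c=np.zeros((600,800,3),np.uint8);c[:300]=a;c[300:,:433]=b;cv2.imwrite('pics/c12.png',c)
E
```

```text
t: 39.15
position: [531.2, 120.7, 26.5]
t: 39.4
position: [531.3, 123.0, 26.5]
finger_gap: 0.5
t: 39.65
position: [531.3, 123.3, 26.6]
ft_force: [0.0, -28.7, 2.6]
finger_gap: -0.1
t: 39.98
position: [531.5, 22.3, 26.6]
-114 0 [(0, (106, 74), (185, 64)), (24, (89, 69), (175, 56)), (56, (60, 61), (157, 43))]
-38 0 [(0, (208, 62), (299, 61)), (24, (201, 54), (304, 53)), (56, (188, 39), (314, 38))]
38 0 [(0, (323, 63), (404, 71)), (24, (331, 54), (420, 65)), (56, (346, 40), (448, 57))]
114 0 [(0, (423, 74), (482, 86)), (24, (440, 69), (502, 84)), (56, (470, 62), (532, 81))]
```

View pics/c12.png

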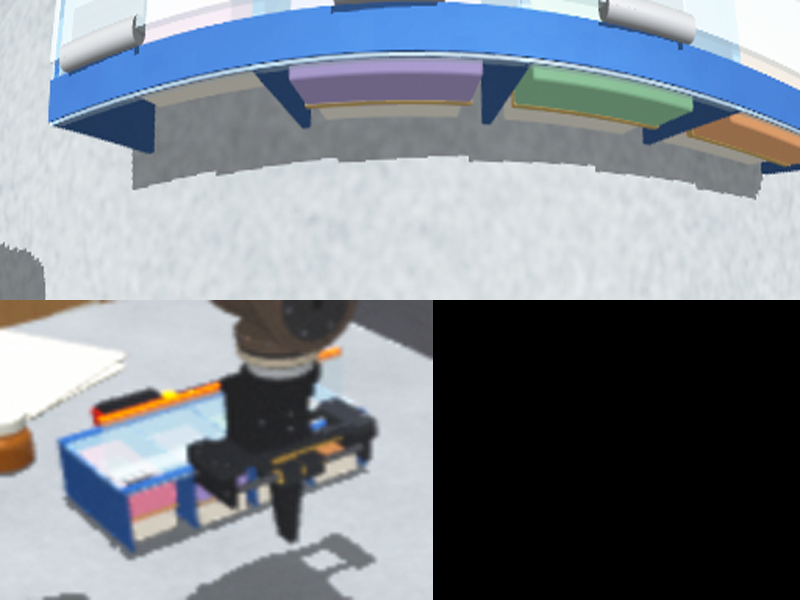

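All four boxes are flush or deeper. The lilac face spans (290–475, 60–105) in the enlarged view, between walls at the roof edge, and pink is just inside. Now the flap, pushed from behind.

```bash
python3 -m handwheel '{"dp":[[0,0,41],[0,0,82],[0,0,123],[0,0,165],[9,39,165],[17,78,165],[25,117,165],[33,156,165],[41,197,165],[41,197,165],[41,197,130],[41,197,100]],"twist":[0,0,0,0,0,0,0,0,0,0,0,0]}'
python3 -m handwheel '{"dp":[[0,0,-4],[0,-12,-4],[0,-22,-4],[-1,-30,-4],[-1,-36,-4],[-1,-42,-4],[-2,-48,-4],[-2,-54,-4],[-2,-60,-4],[-3,-66,-4],[-3,-72,-4],[-3,-78,-4]],"twist":[0,0,0,0,0,0,0,0,0,0,0,0]}'
```

```text
t: 41.08
position: [572.1, 225.6, 126.5]
orientation: [[0.037, 0.999, 0.002], [0.999, -0.037, 0.001], [0.001, 0.002, -1.0]]
ft_force: [-0.4, -0.1, -0.7]
finger_gap: 0.5
t: 42.08
position: [569.1, 144.8, 122.4]
orientation: [[0.04, 0.999, -0.001], [0.999, -0.04, -0.0], [-0.0, -0.001, -1.0]]
ft_force: [-0.2, 0.1, 0.4]
finger_gap: 0.4
```

```bash
python3 -m handwheel '{"dp":[[0,-6,0],[0,-12,0],[-1,-16,0],[-1,-16,0],[-1,-16,0],[-1,-16,0],[-1,-16,0],[-1,-16,0]],"twist":[0,0,0,0,0,0,0,0]}'
python3 - <<'E'
from h import *
s=get_image('side');b=cv2.cvtColor(s['color'],cv2.COLOR_RGB2BGR)[110:230,120:280]
cv2.imwrite('pics/s3.png',cv2.resize(b,(640,480),interpolation=cv2.INTER_CUBIC))
E
```

```text
t: 42.75
position: [568.3, 129.7, 122.6]
orientation: [[0.04, 0.999, 0.0], [0.999, -0.04, -0.0], [-0.0, 0.0, -1.0]]
ft_force: [-0.5, 0.1, 0.3]
finger_gap: 0.5
```

```bash
python3 -m handwheel '{"dp":[[0,0,40],[0,0,80],[0,0,120],[0,40,140],[0,80,140],[-20,120,140],[-40,160,140],[-70,190,140],[-100,220,140],[-130,250,140],[-160,280,140],[-160,280,140]],"twist":[0,0,0,0,0,0,0,0,0,0,0,0]}' | head -2
python3 -m handwheel '{"dp":[[-30,40,0],[-60,80,0],[-90,120,0],[-90,120,0],[-90,120,0],[-90,120,0],[-90,120,0],[-90,120,0],[-90,120,0],[-90,120,0],[-90,120,0],[-90,120,0]],"twist":[0,0,0,0,0,0,0,0,0,0,0,0]}' | head -2
python3 -m handwheel '{"dp":[[0,0,0],[0,0,0],[0,0,0],[0,0,0],[0,0,0],[0,0,0],[0,0,0],[0,0,0],[0,0,0],[0,0,0],[0,0,0],[0,0,0]],"twist":[0,0,0,0,0,0,0,0,0,0,0,0]}' | grep -v ori
cat > chk.py <<'E'
from h import *
def pix(im,P):
    K=np.array(im['mtx']);p=np.array(im['rotation']).T@(np.asarray(P,float)-im['xyz'])
    return K[0,2]+K[0,0]*p[0]/-p[2],K[1,2]+K[1,1]*-p[1]/-p[2]
U=lambda ux,uy,z:[569.6+ux*.9992+uy*.0401,133.9-ux*.0401+uy*.9992,z]
for n in('side','top'):
    im=get_image(n);hsv=cv2.cvtColor(im['color'],cv2.COLOR_RGB2HSV).astype(int)
    for nm,y,z in(('open',44,134),('shut',-12,14),('shut+0.2',-24,16.5)):
        print(n,nm,[np.round(pix(im,U(x,y,z)),1).tolist() for x in(-148,0,148)])
    m=((abs(hsv[...,0]-13)<5)&(hsv[...,1]>190)&(hsv[...,2]>110)).astype(np.uint8)
    k,l,st,ce=cv2.connectedComponentsWithStats(m)
    for i in range(1,k):
        if st[i,4]>10: print('  orange',st[i],np.round(ce[i]))
    if n=='side':
        for x in(-140,-76,0,76,140):
            u,v=pix(im,U(x,-14,16));u=int(round(u));v=int(round(v))
            print(x,(u,v),[hsv[v+d,u].tolist() for d in(-3,-2,-1,0,1,2,3)])
    if n=='top':
        for c in 'ABCD': print(c,[b for b in topbox(im,c,56) if 350<b[0]<800 and -450<b[1]<320])
E
python3 chk.py
```

```text
t: 43.8
position: [404.4, 412.6, 262.8]
t: 44.8
position: [318.7, 529.1, 262.8]
t: 45.8
position: [318.4, 529.4, 262.7]
ft_force: [0.7, -0.1, -0.1]
finger_gap: 0.2
side open [[160.5, 165.3], [198.3, 154.2], [231.6, 144.4]]
side shut [[172.1, 202.6], [208.5, 189.4], [240.6, 177.7]]
side shut+0.2 [[173.8, 203.5], [210.3, 190.1], [242.5, 178.3]]
  orange [123 170  15  11  97] [130. 175.]
  orange [173 181  60  23  95] [200. 193.]
-140 (174, 202) [[60, 6, 179], [13, 69, 173], [10, 184, 177], [11, 225, 181], [10, 191, 168], [8, 44, 109], [107, 18, 99]]
-76 (191, 196) [[30, 4, 178], [12, 109, 184], [11, 196, 182], [11, 214, 181], [11, 145, 142], [5, 15, 102], [107, 18, 101]]
0 (209, 189) [[75, 9, 179], [15, 44, 172], [10, 156, 173], [11, 207, 186], [10, 180, 169], [5, 41, 117], [108, 12, 107]]
76 (226, 183) [[50, 4, 178], [13, 68, 180], [10, 169, 177], [11, 196, 178], [11, 138, 146], [176, 16, 109], [107, 17, 106]]
140 (239, 178) [[105, 70, 156], [171, 18, 143], [11, 144, 170], [11, 196, 189], [10, 158, 192], [4, 28, 144], [107, 16, 115]]
top open [[188.0, 255.8], [189.8, 212.0], [191.7, 169.6]]
top shut [[209.1, 257.5], [210.5, 216.7], [211.9, 177.2]]
top shut+0.2 [[212.3, 257.5], [213.7, 216.7], [215.1, 177.1]]
A []
B []
C []
D [(767.6, -186.1, 62, 45, 88.5)]
```

```bash
python3 - <<'E'
from h import *
im=get_image('top');hsv=cv2.cvtColor(im['color'],cv2.COLOR_RGB2HSV).astype(int)
for r in range(182,256,9): print(r,[(c,hsv[r,c].tolist()) for c in range(207,217) if hsv[r,c,1]>60 and hsv[r,c,0]<30])
print('tape',[np.round(d['box']) for d in spot_in('tape',im)][:1],'jar',[np.round(d['box']) for d in spot_in('jar',im)][:1],'scanner',[np.round(d['box']) for d in spot_in('scanner',im)][:1])
# colours in the bays
for ux in(-114,-38,38,114):
    P=np.array([569.6+ux*.9992+60*.0401,133.9-ux*.0401+60*.9992,56]);K=im['mtx'];p=np.array(im['rotation']).T@(P-im['xyz'])
    u=int(K[0,2]+K[0,0]*p[0]/-p[2]);v=int(K[1,2]-K[1,1]*p[1]/-p[2]);print(ux,(u,v),[hsv[v+3,u+d].tolist() for d in(-12,-8,8,12)])
E
python3 -m handwheel '{"dp":[[0,0,0],[0,0,0],[0,0,0],[0,0,0],[0,0,0],[0,0,0],[0,0,0],[0,0,0],[0,0,0],[0,0,0],[0,0,0],[0,0,0]],"twist":[0,0,0,0,0,0,0,0,0,0,0,0]}' | head -1
python3 chk.py | grep orange
```

```text
182 [(212, [11, 133, 102]), (213, [12, 197, 109]), (214, [9, 143, 98])]
191 [(212, [12, 163, 102]), (213, [12, 187, 105]), (214, [9, 120, 83])]
200 [(211, [10, 77, 99]), (212, [13, 181, 104]), (213, [11, 183, 99]), (214, [10, 82, 75])]
209 [(211, [9, 105, 102]), (212, [12, 196, 113]), (213, [11, 178, 109]), (214, [8, 79, 81])]
218 [(211, [11, 136, 103]), (212, [13, 197, 109]), (213, [9, 149, 96])]
227 [(211, [12, 166, 100]), (212, [12, 187, 101]), (213, [9, 119, 79])]
236 [(210, [10, 90, 96]), (211, [12, 174, 107]), (212, [11, 175, 102]), (213, [6, 73, 73])]
245 [(210, [11, 126, 101]), (211, [12, 195, 111]), (212, [10, 161, 106])]
254 [(210, [12, 145, 100]), (211, [12, 186, 107]), (212, [10, 136, 92])]
tape [array([301., 161.,  41.,  25.])] jar [array([130., 260.,  23.,  23.])] scanner [array([138., 208.,  14.,  51.])]
-114 (187, 246) [[171, 33, 156], [12, 8, 151], [168, 27, 158], [120, 9, 148]]
-38 (188, 225) [[128, 25, 153], [127, 22, 152], [133, 15, 156], [120, 7, 142]]
38 (189, 204) [[68, 21, 148], [70, 21, 149], [77, 12, 151], [105, 8, 131]]
114 (190, 183) [[13, 48, 158], [13, 45, 157], [12, 48, 160], [12, 27, 159]]
t: 47.1
  orange [123 170  15  11  98] [130. 175.]
  orange [173 180  62  24  95] [201. 192.]
```

The flap is down and still. The top view puts the rail about 1.7 px (~6 mm) further out than I predicted, so I'll check it from close up with the wrist camera.

```bash
python3 -m handwheel '{"dp":[[20,-36,0],[40,-72,0],[60,-108,0],[80,-144,0],[98,-180,0],[115,-216,0],[132,-252,0],[150,-288,0],[168,-324,0],[186,-360,0],[204,-396,0],[222,-432,0]],"twist":[0,0,0,0,0,0,0,0,0,0,0,0]}' | head -2
python3 -m handwheel '{"dp":[[20,-36,0],[25,-73,-20],[25,-83,-60],[25,-83,-100],[25,-83,-140],[25,-83,-140],[25,-83,-140],[25,-83,-140]],"twist":[0,0,0,0,0,0,0,0]}' | head -2
cat > chk2.py <<'E'
from h import *
im=get_image('wrist');save(im,'w20');hsv=cv2.cvtColor(im['color'],cv2.COLOR_RGB2HSV).astype(int)
U=lambda ux,uy,z:[569.6+ux*.9992+uy*.0401,133.9-ux*.0401+uy*.9992,z]
for x in(-60,0,60):
    u,v=wpix(im,U(x,-12,14));u=int(round(u))
    print(x,'col',u,'pred rail rows y=-8/-12/-16@z19',[round(wpix(im,U(x,y,19))[1],1) for y in(-8,-12,-16)],'front edge z70',round(wpix(im,U(x,0,70))[1],1))
    col=hsv[:200,u];o=np.nonzero((abs(col[:,0]-12)<6)&(col[:,1]>150))[0];b=np.nonzero((abs(col[:,0]-108)<10)&(col[:,1]>150))[0]
    print('  orange rows',o.tolist(),'blue',b.tolist())
    if len(o): print('  unit y of rail edges z19:',[round(float((np.array(watz(im,u,r,19))-[569.6,133.9,0])@[.0401,.9992,0]),1) for r in(o.min()-.5,o.max()+.5)])
E
python3 chk2.py
```

```text
t: 48.2
position: [540.9, 95.5, 262.9]
t: 48.87
position: [566.4, 14.6, 124.6]
-60 col 195 pred rail rows y=-8/-12/-16@z19 [np.float64(82.9), np.float64(87.1), np.float64(91.2)] front edge z70 64.0
  orange rows [90, 91, 92, 93, 94, 95, 96] blue []
  unit y of rail edges z19: [-14.4, -21.1]
0 col 259 pred rail rows y=-8/-12/-16@z19 [np.float64(81.1), np.float64(85.3), np.float64(89.5)] front edge z70 60.8
  orange rows [87, 88, 89, 90, 91, 92, 93, 94] blue []
  unit y of rail edges z19: [-13.2, -20.7]
60 col 323 pred rail rows y=-8/-12/-16@z19 [np.float64(82.9), np.float64(87.0), np.float64(91.2)] front edge z70 63.9
  orange rows [89, 90, 91, 92, 93, 94, 95] blue []
  unit y of rail edges z19: [-13.4, -20.1]
```

The rail spans unit y −13.5 to −20.7. That fits a rail mounted outside the panel, or a flap still about 0.09 rad open. A gentle finger push on the rail will show which.

```bash
python3 -m handwheel '{"dp":[[0,0,-40],[0,0,-80],[0,0,-108],[1,20,-108],[2,40,-108],[2,60,-108],[3,70,-108],[3,76,-108],[3,76,-108],[3,76,-108]],"twist":[0,0,0,0,0,0,0,0,0,0]}' | grep -v ori
python3 -m handwheel '{"dp":[[0,1,0],[0,3,0],[0,3,0]],"twist":[0,0,0]}' | grep -v ori
python3 -m handwheel '{"dp":[[0,1,0],[0,3,0],[0,3,0]],"twist":[0,0,0]}' | grep -v ori
python3 -m handwheel '{"dp":[[0,1,0],[0,2,0],[0,2,0]],"twist":[0,0,0]}' | grep -v ori
```

```text
t: 49.75
position: [568.8, 90.3, 15.6]
ft_force: [0.1, -0.4, 1.1]
finger_gap: 0.5
t: 50.0
position: [568.5, 93.0, 14.8]
ft_force: [-0.4, 0.5, 0.9]
finger_gap: 0.5
t: 50.25
position: [568.4, 96.6, 14.6]
ft_force: [-0.5, -0.5, -0.1]
finger_gap: 0.3
t: 50.5
position: [568.3, 98.6, 14.6]
ft_force: [-0.5, -0.1, -0.1]
finger_gap: 0.6
```

```bash
for i in 1; do
python3 -m handwheel '{"dp":[[0,1,0],[0,2,0],[0,2,0],[0,2,0]],"twist":[0,0,0,0]}' | grep -v ori
python3 -m handwheel '{"dp":[[0,1,0],[0,1.5,0],[0,1.5,0],[0,1.5,0]],"twist":[0,0,0,0]}' | grep -v ori
python3 -m handwheel '{"dp":[[0,1,0],[0,1,0],[0,1,0]],"twist":[0,0,0]}' | grep -v ori; done; python3 chk2.py
```

```text
t: 50.83
position: [568.4, 100.5, 14.7]
ft_force: [0.0, -0.2, 0.4]
finger_gap: 0.2
t: 51.17
position: [568.4, 101.7, 14.7]
ft_force: [1.7, -2.9, -0.2]
finger_gap: 0.6
t: 51.42
position: [568.4, 101.9, 14.6]
ft_force: [0.1, -11.6, 1.3]
finger_gap: 0.4
-60 col 164 pred rail rows y=-8/-12/-16@z19 [np.float64(205.1), np.float64(211.5), np.float64(217.9)] front edge z70 218.1
  orange rows [] blue []
0 col 261 pred rail rows y=-8/-12/-16@z19 [np.float64(205.4), np.float64(212.0), np.float64(218.6)] front edge z70 219.6
  orange rows [] blue []
60 col 358 pred rail rows y=-8/-12/-16@z19 [np.float64(205.3), np.float64(211.7), np.float64(218.0)] front edge z70 218.2
  orange rows [] blue []
```

The flap is rigid: 1 mm of commanded travel gave 0.2 mm of motion and 11.6 N. It is on its stop, and the rail is mounted on its outer face. Back off, check once more, hand in.

```bash
python3 -m handwheel '{"dp":[[0,-15,0],[0,-45,0],[0,-80,0],[0,-95,30],[0,-95,70],[0,-95,109],[0,-95,109],[0,-95,109],[0,-95,109]],"twist":[0,0,0,0,0,0,0,0,0]}' | grep -v ori
python3 chk2.py | grep unit
python3 - <<'E'
from h import *
im=get_image('side')
for c in('tape','jar','scanner'): print(c,[(round(d['score'],2),np.round(d['box']).tolist()) for d in spot_in(c,im)][:1])
job_done();print(observe()['t'])
E
```

```text
t: 52.22
position: [568.0, 8.2, 123.3]
ft_force: [0.5, 0.4, -0.9]
finger_gap: 0.4
  unit y of rail edges z19: [-14.0, -20.7]
  unit y of rail edges z19: [-13.9, -20.5]
  unit y of rail edges z19: [-13.3, -20.0]
tape [(0.72, [316.0, 203.0, 45.0, 40.0])]
jar [(0.76, [133.0, 171.0, 17.0, 20.0])]
scanner [(0.53, [179.0, 160.0, 37.0, 16.0])]
the job is handed in; nothing more can be done
the job is handed in; nothing more can be done
```

The job is done and handed in at about 52 s: all four boxes are put away with their lids home, and the flap is shut.

- **Lids:** I pressed all four until the finger stopped at z ≈ 56 mm with 18–45 N.
- **Boxes:** Each one was gripped, carried just clear of the bench, started into its bay and pushed until the finger met the roof edge. From the left, bay 0 holds pink, bay 1 lilac, bay 2 mint and bay 3 apricot. The last close-up before shutting the flap showed lilac, mint and apricot flush, and pink slightly deeper.
- **Flap:** I tipped it forward from behind and it fell shut.
- **Bystanders:** The tape dispenser and jar are still where they were in the camera images. The detector's last side-view box for the scanner differed from the first (both low score), but in the top view it had not moved. I never went near the purple look-alikes.

**A check that disagreed:** the shut rail measured at unit y ≈ −14 to −21, about 5 mm further out than the −12 I had worked out for its middle. A gentle push of about 12 N on the rail found it rigid, and it stayed in the same place afterwards, so I judged it fully shut with the rail on its outer face. I had used all 16 pictures by then, so the flap was checked only by pixel measurements and touch.

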